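# Strip the gel casting stand

## Robot

A 6-joint arm with a two-finger parallel gripper is mounted at the origin on a cart in front of the work surface, level with it; the furniture and walls round the work are solid. World frame = base frame: x ahead of the robot, y to its left, z up, the work surface at z = 0. Lengths are in m, angles in rad, forces in N, time in s.
With the tool pointing down it reaches from about 0.275 to 0.725 m from the base axis. Payload 5.6 kg.
Tool frame: the origin (TCP) lies at the very end of the fingers, on their centre line; the grasp point (between the pads) lies behind it (ctrl.hold_point_z is the z of the grasp point in the tool frame, in m); z points along the fingers, y is the line along which they close (so a half turn about z gives the same grasp; the last joint's range is limited). The gripper opens to 85 mm and grips with 20 to 120 N. Pads are 22 mm wide; open, the fingers measure 114 mm over their backs; the gripper's body (76 mm by 85 mm) begins 54 mm behind the grasp point. The pads swing forward as they close: fully open they stand 13 mm farther back than shut.
Start: joints at [-0.839, 0.255, 0.108, 0, -1.424, -0.285], TCP at [0.238, -0.496, 0.231] pointing down, gripper open.
Joint ranges: [-2.95, 2.95], [-1.21, 1.97], [-1.09, 1.5], [-2.87, 1.71], [-2.94, -0.07], [-3.05, 3.05]. Speed limits (rad/s): [2.57, 2.57, 3.14, 3.14, 3.14, 3.14].

## Interface

Orientations are given as a unit quaternion [w, x, y, z].
In Python, from rig import ctrl gives the robot as it stands. The module is installed in compiled form; this text tells all that it offers.
- The arm moves only by the tool play_rows, never from a script. Its argument "steps" is a list that holds one entry, the list of rows, each a list of 5 numbers: the shift along the tool's x, y, z in m, then the turn about the tool's z in degrees, then the finger opening in m, from 0 to 0.0854. A call has 1 to 20 rows; each row is the pose to reach, as a shift and turn from the pose commanded when the call began, along the tool's axes at that moment; what a row does not reach only later rows make up. A row lasts 1/8 s, in which the tool goes at most 62.5 mm and 10.7 degrees, less where a joint would pass 70% of its speed; a pose out of reach is approached as far as the arm can. A call with a gripper value outside its range is refused whole. The fingers move at their own pace and stop on an object; "force" is the grip in N (left out, the last holds). Time passes only in rows, so rows that repeat a pose let the fingers close. It gives the time, the measured TCP pose, the force, the opening and the grip force at its end, in the units of the state.
- ctrl.get_obs(): the state, without advancing time (a new reading comes with each control period).
- ctrl.grab_frame(name): name is "scene" or "top"; returns a dict with "img" (400x640x3 uint8, red, green, blue), "range_z" (400x640 float32, m along the optical axis (not along the pixel's ray), 0 where there is no reading), "vertical_fov" (degrees; the focal length in pixels is half the picture's height over the tangent of half this angle, whatever the lens; pixels are square), "cx", "cy" (the principal point, pixels), "k1" (the pictures are not rectified: a ray, as slopes to the right and down, at radius r is drawn at 1 + k1 r^2 times it, then the intrinsics apply), "origin" and "attitude" of the camera in the world. Camera axes: x right, y down, z forward; pixel columns grow to the right and rows downward; lengths in m; the calibration is good to about 2 mm. A picture is of the moment at which its call begins.
- ctrl.close_job(): hands the job in; it is judged then, once.
The state is a dict: "time_s": time; "q": joint angles; "joint_vel": joint speeds; "effort": joint torques, N m; "position": TCP position; "ee_rot": TCP orientation; "force": force on the tool from outside, world axes, zero at the start; "wrist_torque": the same for the moment, N m; "gripper_width": opening from 0.0 (shut) to 1.0 (fully open); "grip_force": force on a finger pad.
Only numpy, scipy, OpenCV 4.12 (cv2) and the standard library are available. Lean on these libraries where they do the work, as an engineer would, in place of code of your own. Each camera call takes 0.05 s, during which the arm holds its last target. There are 200 camera calls.

## Task

The gel has set: take the casting stack apart from the top down. Stand the comb teeth-down in the empty slot of the comb block, stand the glass cassette fully down in the middle slot of the gel rack between the two cassettes already there, stand the casting frame upright in the middle of the drip mat, and lay the rubber gasket flat in the shallow tray. The cassettes are glass: keep yours upright, do not drop it, and do not shift or tip its two neighbours.

Things in the scene. Friction and masses are not known exactly. Their poses are not given: they have to be found in the camera images.
- comb: White plastic well comb on top of the stack: ledge 20 (x) x 48 (y) x 4 mm, on it a grip ridge 10 x 42 x 19 mm (ridge top 23 mm above the origin), below it teeth 2 mm thick (x), 36 wide (y), 13 deep. Origin: centre of the ledge's underside; z up. Its ledge lies on the cassette's top edge, the teeth loose between the plates: pull straight up, gripping the ridge across its 10 mm. 20 g.
- cassette: Glass gel cassette on edge in the frame, under the comb: two clear plates, white side spacers; 10 (x) x 64 (y) x 80 mm (z). Origin: centre of the bottom edge; z up. It stands on the gasket, lower 30 mm inside the frame (1 mm play), upper 50 mm free: lift straight up. Grip its two upright edges, across the 64 mm: the rack leaves no finger room at its faces. 100 g.
- frame: Grey bottomless casting frame, 32 (x) x 92 (y) x 40 mm (z), slot for the cassette down its middle, cams on its long faces near the ends (3.8 mm proud, 36 mm off the middle). It straddles the gasket, standing on the grey casting stand (80 x 140 mm, top 22 mm above the desk). Origin: centre of the underside; y along the slot. Grip it across its 32 mm between the cams. 90 g.
- gasket: Black stiff rubber gasket strip, 18 (x) x 110 (y) x 10 mm (z), on the casting stand (top 22 mm above the desk) under the frame, between two end stops 6 mm high; its ends show 9 mm beyond the frame. Origin: centre of the underside; y along the strip. Grip it across its 18 mm once the frame is gone. 40 g.
- comb_block: Plain aluminium block 96 (x) x 76 (y) x 28 mm (z), fixed. Two slots along y, each 10 mm wide, 20 mm deep, open at both ends, centred at x = +22 and -22 mm in its frame. The one at -22 holds another comb (part of the block), the one at +22 is empty. A comb put in rests with its ledge on the block's top. Origin: centre of the underside.
- gel_rack: White rack 122 (x) x 92 (y) x 51 mm, fixed. Five slots along y between pointed fins, at x = -44, -22, 0, 22, 44 mm: 14 mm wide (mouth 22 mm at the fin tips, 51 mm up, narrowing to 42 mm up), 76 mm long between side rails 23 mm high, floor 8 mm above the desk. Slots -22 and 22 hold cassettes; the middle one (x = 0) is to be filled, width along y. Origin: centre of the underside.
- near_gel: Glass cassette like the first, 10 x 64 x 80 mm, standing loose in the rack's slot at x = -22 mm. Origin: centre of the bottom edge. Not to be disturbed.
- far_gel: Glass cassette like the first, 10 x 64 x 80 mm, standing loose in the rack's slot at x = +22 mm. Origin: centre of the bottom edge. Not to be disturbed.
- drip_mat: Black ribbed drip mat, 120 (x) x 150 (y) x 6 mm, lying flat, fixed. Origin: centre of the underside; top 6 mm up.
- tray: Shallow translucent grey plastic tray, 108 (x) x 219 (y) x 22 mm, fixed; inside 94 x 200 mm, floor 2 mm above the desk. Origin: centre of the underside.
Mind the look-alikes: they are no part of the job. Leave any blue or orange look-alike of the cassette alone.

How it is judged:
On the way, in this order (a step that is already met when the one before it is completed fails the run):
1. the comb stands teeth-down in the empty slot of the comb block (x of comb in the frame of comb_block between 0.015 and 0.029 m and y of comb in the frame of comb_block between -0.02 and 0.02 m and z of comb in the frame of comb_block between 0.0255 and 0.0315 m and angle between comb's own z axis and vertical below 0.12 rad and contact force between the fingers and comb below 0.1 N), for 0.2 s.
2. the cassette stands in the middle slot of the gel rack (x of cassette in the frame of gel_rack between -0.006 and 0.006 m and y of cassette in the frame of gel_rack between -0.01 and 0.01 m and z of cassette in the frame of gel_rack between 0.006 and 0.011 m and angle between cassette's own z axis and vertical below 0.16 rad and angle between the y axis of cassette and the y axis of gel_rack, either way round below 0.15 rad and contact force between the fingers and cassette below 0.1 N), for 0.2 s.
3. the frame stands in the middle of the drip mat (horizontal distance between frame and drip_mat below 0.03 m and z of frame in the frame of drip_mat between 0.004 and 0.009 m and angle between frame's own z axis and vertical below 0.1 rad and contact force between the fingers and frame below 0.1 N), for 0.2 s.
4. the gasket lies flat in the tray (x of gasket in the frame of tray between -0.045 and 0.045 m and y of gasket in the frame of tray between -0.09 and 0.09 m and z of gasket in the frame of tray between 0 and 0.006 m and angle between gasket's own z axis and vertical below 0.1 rad and contact force between the fingers and gasket below 0.1 N), for 0.2 s.
At the end, for the whole second after the job is handed in: Comb teeth-down in the block's empty slot, ledge on the block; cassette on the floor of the rack's middle slot, upright and in line within about 0.15 rad; frame upright on the mat, within 30 mm of its centre; gasket flat on the tray's floor; all at rest and released (x of comb in the frame of comb_block between 0.015 and 0.029 m and y of comb in the frame of comb_block between -0.02 and 0.02 m and z of comb in the frame of comb_block between 0.0255 and 0.0315 m and angle between comb's own z axis and vertical below 0.12 rad and linear speed of each of comb, cassette, frame, gasket below 0.02 m/s and x of cassette in the frame of gel_rack between -0.006 and 0.006 m and y of cassette in the frame of gel_rack between -0.01 and 0.01 m and z of cassette in the frame of gel_rack between 0.006 and 0.011 m and angle between cassette's own z axis and vertical below 0.16 rad and angle between the y axis of cassette and the y axis of gel_rack, either way round below 0.15 rad and horizontal distance between frame and drip_mat below 0.03 m and z of frame in the frame of drip_mat between 0.004 and 0.009 m and angle between each of frame, gasket's own z axis and vertical below 0.1 rad and x of gasket in the frame of tray between -0.045 and 0.045 m and y of gasket in the frame of tray between -0.09 and 0.09 m and z of gasket in the frame of tray between 0 and 0.006 m); the robot touches nothing.
It fails at once if the cassette is tipped more than 0.5 rad (angle between cassette's own z axis and vertical above 0.5 rad).
It fails at once if the cassette is dropped (falls free by more than about 15 mm) (linear speed of cassette above 0.55 m/s and contact force between the fingers and cassette below 0.1 N).
It fails at once if a neighbouring cassette in the rack is shifted by more than 15 mm or tipped by more than 0.3 rad (distance of any of near_gel, far_gel from where it was at the start of the episode above 0.015 m or angle between any of near_gel, far_gel's own z axis and vertical above 0.3 rad).
It also fails if it takes over 96 s, if anything falls off the work surface, if the arm or the gripper's body presses on something with over 40 N, if the wrist force passes 120 N, or if a joint passes its speed limit or range.

## Working session

There is one attempt and no reset: what is moved stays moved. The work goes in short steps, Python scripts to look and compute and a tool call to move; the robot and the scene stay as the last step left them, time stands still between calls to the robot, and variables do not carry over. Pictures are saved under pics/ and viewed, at most 14 in all, crops included, and the job is handed in when it is done.

Besides the shell and the picture viewer there is one more tool, called after "Emit:" in YAML: its name, and indented under it one key for each argument. play_rows: Moves the arm, as the interface text tells. Its arguments: {"type":"object","properties":{"steps":{"type":"array","items":{"type":"array","items":{"type":"array","items":{"type":"number"}}}},"force":{"type":"number"}},"required":["steps"]}

```bash
mkdir -p pics
cat > h.py <<'E'
import numpy as np, cv2
from rig import ctrl
from scipy.spatial.transform import Rotation as R
def rot(a):
    a=np.array(a,float)
    return a if a.shape==(3,3) else R.from_quat(a[[1,2,3,0]]).as_matrix()
def grab(n):
    f=ctrl.grab_frame(n); np.save(f'/tmp/{n}.npy',f,allow_pickle=True); return f
def load(n): return np.load(f'/tmp/{n}.npy',allow_pickle=True).item()
def KD(f):
    F=200/np.tan(np.radians(f['vertical_fov'])/2)
    return np.array([[F,0,f['cx']],[0,F,f['cy']],[0,0,1]]),np.array([f['k1'],0,0,0,0])
def slopes(f,uv):
    K,D=KD(f); return cv2.undistortPoints(np.array(uv,float).reshape(-1,1,2),K,D).reshape(-1,2)
def plane(f,uv,z):
    s=slopes(f,uv); d=np.c_[s,np.ones(len(s))]@rot(f['attitude']).T; o=np.array(f['origin'])
    return o+d*((z-o[2])/d[:,2])[:,None]
def cloud(f):
    v,u=np.mgrid[:400,:640]; s=slopes(f,np.c_[u.ravel(),v.ravel()]); z=f['range_z'].ravel()[:,None]
    return (np.c_[s,np.ones(len(s))]*z@rot(f['attitude']).T+np.array(f['origin'])).reshape(400,640,3)
def save(f,name,box=None,k=1):
    im=f['img'][:,:,::-1]
    if box: a,b,c,d=box; im=im[b:d,a:c]
    cv2.imwrite('pics/'+name,cv2.resize(im,None,fx=k,fy=k,interpolation=cv2.INTER_CUBIC))
E
python3 - <<'E'
from h import *
for n in ('scene','top'):
    f=grab(n); save(f,n+'0.png',None,1.25)
    print(n,f['vertical_fov'],f['cx'],f['cy'],f['k1'],f['origin'],f['attitude'])
print(ctrl.get_obs(), ctrl.hold_point_z)
E
```

```text
scene 47.62717994723287 322.8382703863949 198.872325312189 0.0008321312593389212 [-0.28515472 -0.47527661  1.01289676] [-0.34211542  0.79323629 -0.46111655  0.20274307]
top 57.881226860662636 322.14680395625896 200.22814573785936 -0.041427823071096784 [ 0.48254316 -0.01633272  1.23778716] [ 0.02307951 -0.69790729  0.71579976 -0.00484372]
{'time_s': 0.1, 'q': array([-8.39355209e-01,  2.55700402e-01,  1.07173487e-01, -3.92546028e-04,
       -1.42389462e+00, -2.84567222e-01]), 'joint_vel': array([-2.62160774e-05, -1.04676082e-03,  3.05303330e-03,  2.18218349e-03,
        2.17763182e-04, -1.53660877e-03]), 'effort': array([-2.61247333e-03, -3.87604845e+01,  2.38471699e+01,  5.37790686e+00,
       -3.84118612e-03, -4.61702058e-06]), 'position': array([ 0.23752929, -0.4955988 ,  0.23049977]), 'ee_rot': array([-2.25658445e-04, -2.21554190e-01,  9.75147703e-01,  8.04419322e-04]), 'force': array([-0.4943022 , -0.18505081, -0.48230018]), 'wrist_torque': array([-0.01489468,  0.04747093, -0.0392406 ]), 'grip_force': 0.0, 'gripper_width': 0.998341215655228} -0.0187
```

View pics/scene0.png

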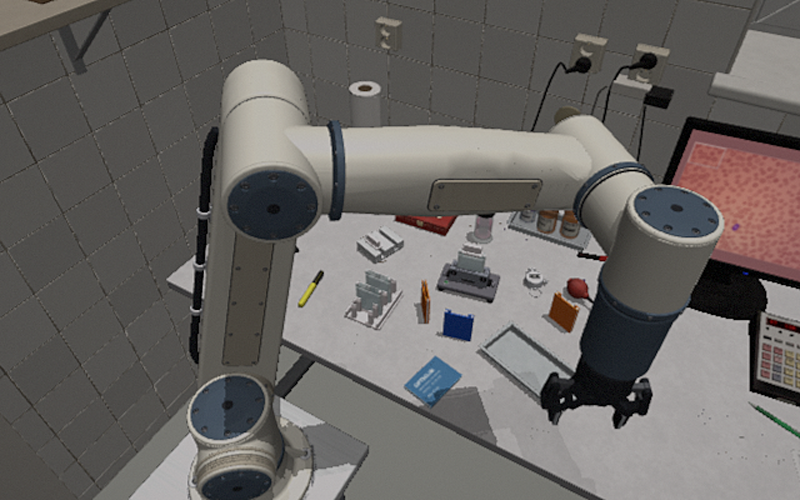

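View pics/top0.png

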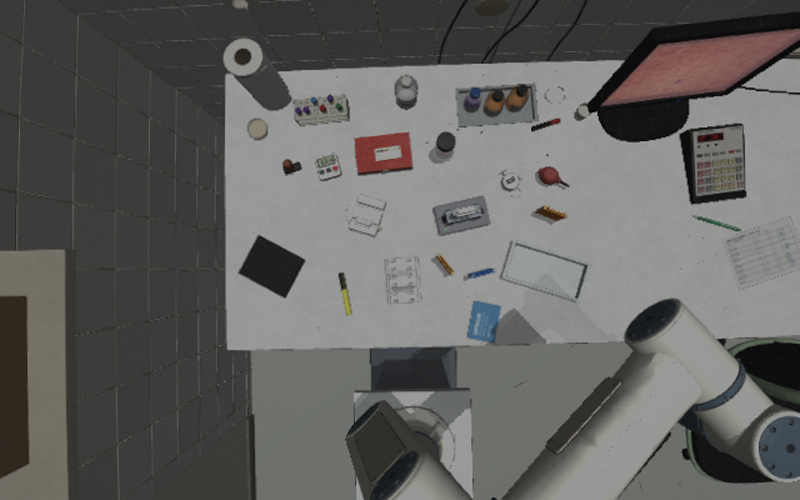

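The top view shows the stack at about (461,215), comb block (365,215), rack (403,280), mat (272,266) and tray (545,270), in the 1.25x picture. The loose orange items (443,265), (549,213) and the blue one (479,273) are look-alikes. The clear cassette under the white comb, in the frame on the grey stand, fits the description. I'll confirm it enlarged.

Run:
```python
from h import *
f=load('top'); save(f,'top_c.png',(270,145,400,245),6)
s=load('scene'); save(s,'scene_c.png',(265,170,405,275),5.7)
c=cloud(f)
def rep(n,m):
    p=c[m]; print(n,m.sum(),p.mean(0))
g=f['img'].astype(int).sum(2)
M=np.zeros((400,640),bool); M[180:245,180:250]=1
m=(M&(g<150)); print('mat',cv2.minAreaRect(np.argwhere(m)[:,::-1].astype(np.float32)))
```

```text
mat ((217.2301025390625, 212.75607299804688), (41.82353210449219, 34.0588264465332), 28.072484970092773)
```

View pics/top_c.png

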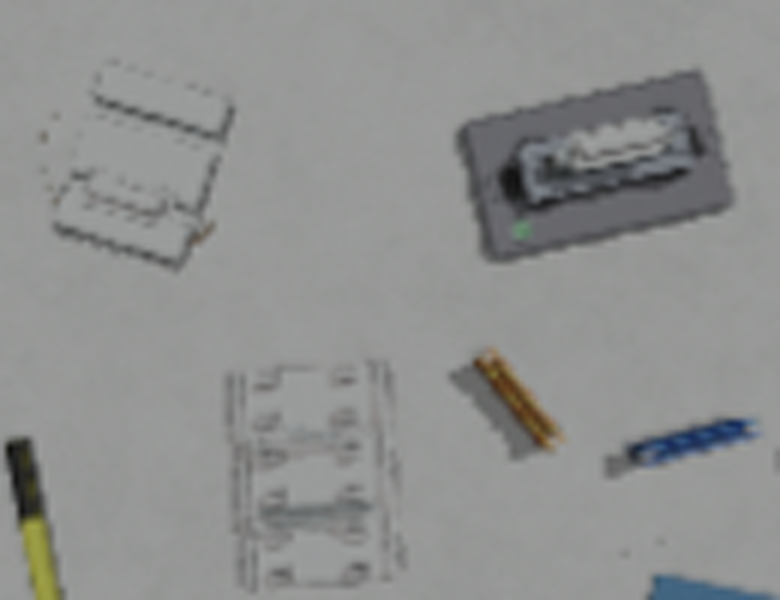

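View pics/scene_c.png

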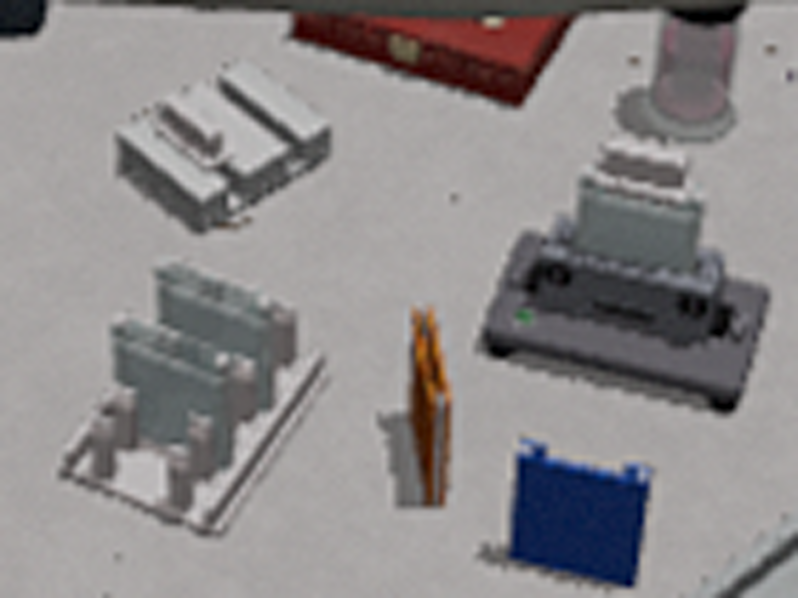

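The crops confirm it. The clear cassette with the white comb stands in the grey frame at about (610,140) in the top crop. The empty comb slot is the upper one, near (160,115). The rack has its glass at about (310,440) and (315,510), and the middle slot lies between them. The orange and blue ones are left alone. Next I measure with depth.

Run:
```python
from h import *
T=cloud(load('top')); S=cloud(load('scene'))
# approximate centres
boxes={'block':(282,150,312,192),'stand':(344,155,394,190),'rack':(305,203,340,247),'mat':(185,185,248,240),'tray':(398,188,474,243)}
ft=load('top')
for n,b in boxes.items():
    print(n,plane(ft,[[ (b[0]+b[2])/2,(b[1]+b[3])/2]],0.02)[0].round(3))
d=plane(ft,[[500,130]],0)
print('desk z', [np.median(c[(abs(c[...,0]-.45)<.03)&(abs(c[...,1]-.1)<.0)|((abs(c[...,0]-.45)<.02)&(abs(c[...,1]+.02)<.03))][:,2]) for c in (T,S)])
def rect(P):
    (x,y),(w,h),a=cv2.minAreaRect(P[:,:2].astype(np.float32)*1000); return np.round([x,y,w,h,a],1)
def sel(c,b,zl,zh):
    q=plane(ft,[[b[0],b[1]],[b[2],b[3]]],0.02); lo=q.min(0);hi=q.max(0)
    m=(c[...,0]>lo[0])&(c[...,0]<hi[0])&(c[...,1]>lo[1])&(c[...,1]<hi[1])&(c[...,2]>zl)&(c[...,2]<zh); return c[m]
for n,zl,zh in [('block',.022,.034),('block',.036,.06),('stand',.016,.028),('stand',.055,.07),('stand',.107,.125),('stand',.125,.15),('rack',.005,.03),('rack',.04,.056),('rack',.075,.1),('mat',.003,.012),('tray',.012,.03)]:
    for nm,c in (('T',T),('S',S)):
        P=sel(c,boxes[n],zl,zh)
        if len(P)>4: print(n,zl,nm,len(P),rect(P),'mean',(P.mean(0)*1000).round(1))
```

```text
block [0.632 0.097 0.02 ]
stand [ 0.621 -0.146  0.02 ]
rack [0.448 0.015 0.02 ]
mat [0.499 0.375 0.02 ]
tray [ 0.47  -0.366  0.02 ]
desk z [np.float64(0.008017668316825488), np.float64(0.002131603915407121)]
block 0.022 T 469 [629.5 108.2  75.7  96.2  71.4] mean [631.4 105.6  28.8]
block 0.022 S 380 [630.1 107.   78.2  99.8  72.8] mean [628.6 102.8  28. ]
block 0.036 T 51 [609.2 116.8  43.9  17.8  74.4] mean [608.  116.4  48.2]
block 0.036 S 61 [609.6 113.9  41.9  13.4  70.4] mean [607.7 113.   46.8]
stand 0.016 T 631 [ 621.5 -147.7   80.   140.8   11.2] mean [ 619.2 -146.4   22.2]
stand 0.016 S 539 [ 622.1 -148.4   83.8  139.1   10.8] mean [ 607.4 -154.1   22. ]
stand 0.055 T 159 [ 621.2 -147.6   37.1   92.9   11.2] mean [ 616.5 -145.6   61.9]
stand 0.055 S 218 [ 618.7 -149.    41.3   91.8   16.6] mean [ 616.3 -151.7   61.7]
stand 0.107 T 69 [ 621.4 -147.7   20.1   62.7    9.8] mean [ 619.9 -145.1  115.9]
stand 0.107 S 96 [ 621.2 -148.1   21.7   64.2   10.6] mean [ 619.  -150.   116.2]
stand 0.125 T 47 [ 621.6 -147.5   10.    40.8    9.9] mean [ 621.4 -147.6  135.2]
stand 0.125 S 66
[... 155 characters left out ...]
6 [445.9  14.9 133.8  91.5   3.1] mean [432.4   0.9  14.8]
rack 0.04 T 90 [451.7  18.5 116.7  57.1   2.1] mean [452.4  17.4  47.8]
rack 0.04 S 213 [450.1  15.  116.6  64.4   5.3] mean [440.4  10.2  48.2]
rack 0.075 T 80 [451.4  16.   53.3  63.5   3.8] mean [450.2  15.3  86.3]
rack 0.075 S 220 [452.4  15.3  58.   64.    3. ] mean [452.2  15.   82.9]
mat 0.003 T 1770 [4.990e+02 3.765e+02 1.919e+02 2.139e+02 3.000e-01] mean [499.1 378.4   6.5]
mat 0.003 S 35 [5.403e+02 2.910e+02 1.086e+02 4.360e+01 3.000e-01] mean [539.4 288.7   4.7]
tray 0.012 T 495 [ 466.3 -368.8  223.8  108.7   71.4] mean [ 466.6 -374.8   21.8]
tray 0.012 S 583 [ 468.9 -369.7  220.   111.5   70.9] mean [ 487.6 -339.9   20. ]
```

```bash
cat >> h.py <<'E'
def plan(x,y,z,ang=None):
    "shift in tool axes and turn (deg) to put TCP at x,y,z with tool-y at world angle ang"
    o=ctrl.get_obs(); Rm=rot(o['ee_rot']); d=Rm.T@(np.array([x,y,z])-o['position'])
    a=np.degrees(np.arctan2(Rm[1,1],Rm[0,1])); t=0
    if ang is not None: t=-(((ang-a)+90)%180-90)
    print('now',o['position'].round(4),'yaw',a.round(2),'tilt',np.degrees(np.arccos(-Rm[2,2])).round(2),'q6',o['q'][5].round(2),'-> shift mm',(d*1000).round(1),'turn',np.round(t,1))
E
python3 - <<'E'
from h import *
plan(.6216,-.1478,.25,11)
f=load('top'); print(plane(f,[[217.2,212.8]],.006))
T=cloud(load('top'));S=cloud(load('scene'))
for c in (T,S):
    for s in (1,-1):
        m=(abs(c[...,0]-.4515-.022*s)<.013)&(abs(c[...,1]-.016)<.05)&(c[...,2]>.065)&(c[...,2]<.1)
        (x,y),w,a=cv2.minAreaRect(c[m][:,:2].astype(np.float32)*1000); print(s,m.sum(),x,y,w,a)
E
```

```text
now [ 0.2375 -0.4956  0.2305] yaw 115.6 tilt 0.1 q6 -0.28 -> shift mm [-496.6  147.7  -19.3] turn -75.4
[[0.49765148 0.37728073 0.006     ]]
1 63 473.4530334472656 17.7205810546875 (63.45164489746094, 9.703873634338379) 88.69977569580078
-1 64 429.4908447265625 14.139842987060547 (10.19106388092041, 60.88977813720703) 3.861973762512207
1 171 473.9770202636719 16.59502601623535 (14.862217903137207, 63.35581588745117) 2.9609158039093018
-1 178 430.6133117675781 14.87843132019043 (14.45117473602295, 65.52102661132812) 3.030996322631836
```

Emit:
play_rows:
  steps:
    - [[-0.05, 0.015, -0.02, -10, 0.045], [-0.11, 0.033, -0.02, -20, 0.045], [-0.17, 0.05, -0.02, -29, 0.045], [-0.23, 0.068, -0.02, -38, 0.045], [-0.29, 0.086, -0.02, -47, 0.045], [-0.35, 0.104, -0.02, -56, 0.045], [-0.41, 0.122, -0.02, -65, 0.045], [-0.46, 0.137, -0.02, -72, 0.045], [-0.485, 0.144, -0.019, -75, 0.045], [-0.4965, 0.1477, -0.019, -75.4, 0.045], [-0.4965, 0.1477, -0.019, -75.4, 0.045], [-0.4965, 0.1477, -0.019, -75.4, 0.045], [-0.4965, 0.1477, -0.019, -75.4, 0.045]]
  force: 30

```text
time_s: 1.72
position: [0.621, -0.1492, 0.2508]
ee_rot: [-0.0, 0.771, -0.637, 0.0]
force: [-0.0, -0.1, 0.4]
gripper_width: 0.523
grip_force: 0.0
```

Run:
```python
from h import *
plan(.6216,-.1478,.118,11)
f=grab('scene'); save(f,'s1.png',None,1.25)
```

```text
now [ 0.621  -0.1492  0.2508] yaw -169.08 tilt 0.03 q6 0.18 -> shift mm [ -1.3  -0.8 132.8] turn -0.1
```

View pics/s1.png

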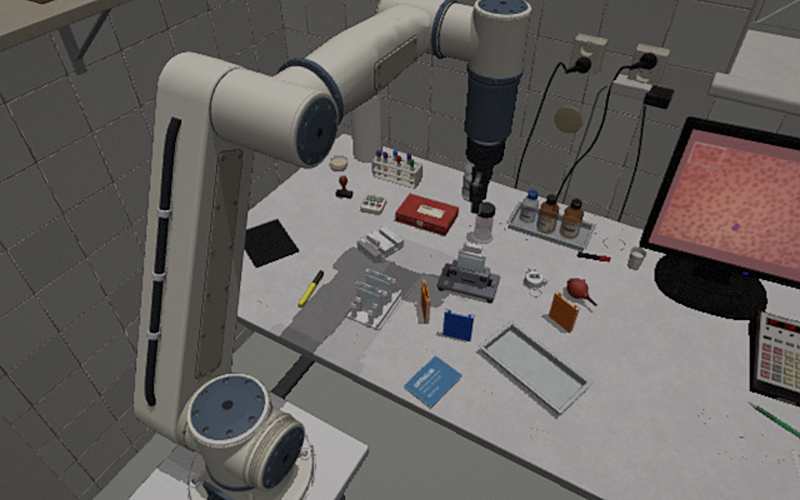

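The gripper hangs over the stack at about (478,200). I descend and grip the ridge.

Emit:
play_rows:
  steps:
    - [[-0.001, -0.001, 0.05, 0, 0.045], [-0.001, -0.001, 0.09, 0, 0.045], [-0.001, -0.001, 0.115, 0, 0.045], [-0.001, -0.001, 0.128, 0, 0.045], [-0.001, -0.001, 0.1325, 0, 0.045], [-0.001, -0.001, 0.1325, 0, 0.045], [-0.001, -0.001, 0.1325, 0, 0.03], [-0.001, -0.001, 0.1325, 0, 0.02], [-0.001, -0.001, 0.1325, 0, 0.014], [-0.001, -0.001, 0.1325, 0, 0.008], [-0.001, -0.001, 0.1325, 0, 0.004], [-0.001, -0.001, 0.1325, 0, 0.004], [-0.001, -0.001, 0.1325, 0, 0.004], [-0.001, -0.001, 0.1325, 0, 0.004]]
  force: 30

```text
time_s: 3.52
position: [0.6226, -0.1471, 0.1181]
ee_rot: [-0.0, 0.772, -0.636, 0.0]
force: [0.6, -0.2, 3.3]
gripper_width: 0.105
grip_force: 30.7
```

Run:
```python
from h import *
print(ctrl.get_obs()['gripper_width']*85.4)
plan(.6216,-.1478,.20,11)
plan(.6505,.1008,.20,161.4)
```

```text
8.974374255840775
now [ 0.6226 -0.1471  0.1181] yaw -169.0 tilt 0.03 q6 0.18 -> shift mm [  0.5   1.1 -81.9] turn 0.0
now [ 0.6226 -0.1471  0.1181] yaw -169.0 tilt 0.03 q6 0.18 -> shift mm [-238.   -74.8  -82. ] turn 29.6
```

Emit:
play_rows:
  steps:
    - [[0, 0, -0.01, 0, 0.004], [0, 0, -0.025, 0, 0.004], [0, 0, -0.05, 0, 0.004], [0, 0, -0.082, 0, 0.004], [-0.04, -0.012, -0.082, 4, 0.004], [-0.09, -0.028, -0.082, 12, 0.004], [-0.14, -0.044, -0.082, 20, 0.004], [-0.19, -0.06, -0.082, 26, 0.004], [-0.225, -0.071, -0.082, 29, 0.004], [-0.238, -0.0748, -0.082, 29.6, 0.004], [-0.238, -0.0748, -0.082, 29.6, 0.004], [-0.238, -0.0748, -0.082, 29.6, 0.004], [-0.238, -0.0748, -0.082, 29.6, 0.004], [-0.238, -0.0748, -0.06, 29.6, 0.004], [-0.238, -0.0748, -0.06, 29.6, 0.004], [-0.238, -0.0748, -0.06, 29.6, 0.004]]

```text
time_s: 5.52
position: [0.6507, 0.1002, 0.1786]
ee_rot: [0.0, -0.583, 0.812, -0.0]
force: [-0.4, -0.4, -0.3]
gripper_width: 0.107
grip_force: 30.3
```

Run:
```python
from h import *
plan(.6505,.1008,.035,161.4)
print(ctrl.get_obs()['gripper_width'])
f=grab('top'); s=grab('scene')
for n,g in (('T',f),('S',s)):
    c=cloud(g)
    m=(abs(c[...,0]-.62)<.06)&(abs(c[...,1]+.148)<.07)&(c[...,2]>.095)&(c[...,2]<.16)
    print(n,m.sum(),cv2.minAreaRect(c[m][:,:2].astype(np.float32)*1000) if m.sum()>4 else '',c[m][:,2].max() if m.any() else '')
import cv2
a=cv2.resize(f['img'][140:240,260:400,::-1],None,fx=4,fy=4); b=cv2.resize(s['img'][140:240,260:400,::-1],None,fx=4,fy=4)
cv2.imwrite('pics/c2.png',np.vstack([a,b])[:600] if False else cv2.resize(np.vstack([a,b]),None,fx=.75,fy=.75))
```

```text
now [0.6507 0.1002 0.1786] yaw 161.38 tilt 0.05 q6 -0.72 -> shift mm [ -0.4   0.5 143.6] turn -0.0
0.10655671804247768
T 68 ((621.6282958984375, -147.58984375), (10.245260238647461, 63.20394515991211), 11.5381441116333) 0.11733675724799975
S 150 ((622.0912475585938, -148.2031707763672), (18.14267921447754, 63.988189697265625), 11.601448059082031) 0.11487890403650525
```

View pics/c2.png

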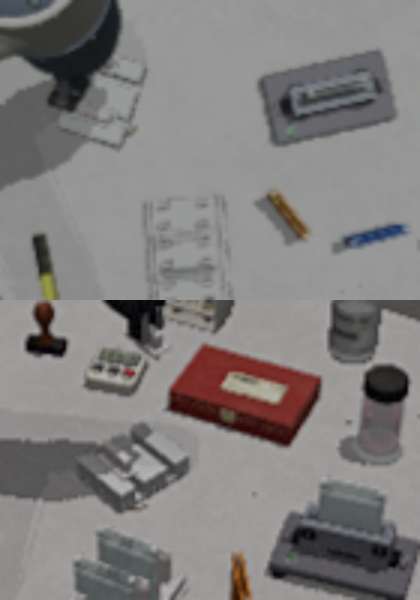

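The comb is held teeth-down at (155,340) in the lower view, and the cassette stays in the frame at (350,510). I lower it and release.

Emit:
play_rows:
  steps:
    - [[0, 0, 0.04, 0, 0.004], [0, 0, 0.075, 0, 0.004], [0, 0, 0.1, 0, 0.004], [0, 0, 0.115, 0, 0.004], [0, 0, 0.128, 0, 0.004], [0, 0, 0.138, 0, 0.004], [0, 0, 0.1435, 0, 0.004], [0, 0, 0.1435, 0, 0.004], [0, 0, 0.1435, 0, 0.004]]

```text
time_s: 6.75
position: [0.6507, 0.1009, 0.0347]
ee_rot: [0.0, -0.584, 0.812, -0.0]
force: [-1.0, 0.5, -0.0]
gripper_width: 0.109
grip_force: 30.3
```

Emit:
play_rows:
  steps:
    - [[0, 0, 0, 0, 0.012], [0, 0, 0, 0, 0.022], [0, 0, 0, 0, 0.025], [0, 0, 0, 0, 0.025], [0, 0, -0.03, 0, 0.025], [0, 0, -0.08, 0, 0.05], [0, 0, -0.14, 0, 0.08], [0, 0, -0.17, 0, 0.0854], [0, 0, -0.17, 0, 0.0854]]

```text
time_s: 7.88
position: [0.6519, 0.1011, 0.208]
ee_rot: [0.003, -0.584, 0.812, -0.001]
force: [-0.0, 0.1, -0.7]
gripper_width: 1.0
grip_force: 0.0
```

Run:
```python
from h import *
plan(.6218,-.1478,.20,101.4)
s=grab('scene')
c=cloud(s)
m=(abs(c[...,0]-.6505)<.03)&(abs(c[...,1]-.1008)<.04)&(c[...,2]>.036)&(c[...,2]<.09)
print(m.sum(),cv2.minAreaRect(c[m][:,:2].astype(np.float32)*1000),c[m][:,2].max())
save(s,'s3.png',(260,160,330,210),6)
```

```text
now [0.6519 0.1011 0.208 ] yaw 161.4 tilt 0.39 q6 -0.72 -> shift mm [245.5 -50.8   7.3] turn 60.0
58 ((646.2282104492188, 99.45039367675781), (45.15852355957031, 14.443470001220703), 74.66595458984375) 0.05562225095222306
```

View pics/s3.png

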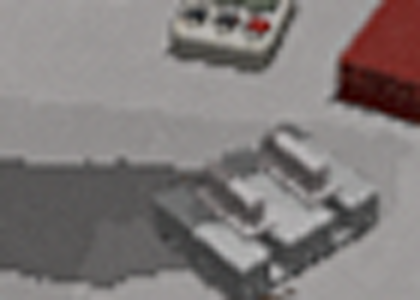

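The comb sits upright in the empty slot at (295,160), matching its neighbour at (235,195). Next is the cassette, gripped across its edges.

Emit:
play_rows:
  steps:
    - [[0.04, -0.008, 0, 10, 0.0854], [0.1, -0.02, 0.002, 20, 0.0854], [0.15, -0.03, 0.004, 30, 0.0854], [0.2, -0.04, 0.006, 40, 0.0854], [0.235, -0.049, 0.007, 50, 0.0854], [0.245, -0.0508, 0.007, 59, 0.0854], [0.2455, -0.0508, 0.007, 60, 0.0854], [0.2455, -0.0508, 0.007, 60, 0.0854], [0.2455, -0.0508, 0.007, 60, 0.0854], [0.2455, -0.0508, 0.007, 60, 0.0854]]

```text
time_s: 9.18
position: [0.6204, -0.1474, 0.1972]
ee_rot: [-0.0, -0.1, 0.995, 0.0]
force: [-0.3, 1.1, 0.4]
gripper_width: 1.001
grip_force: 0.0
```

Run:
```python
from h import *
plan(.6218,-.1478,.075,101.4)
c=cloud(grab('scene')); t=cloud(grab('top'))
ax=np.array([np.cos(np.radians(-18.6)),np.sin(np.radians(-18.6))]); ay=np.array([-ax[1],ax[0]])
for n,k in (('S',c),('T',t)):
    d=k[...,:2]-np.array([.6297,.1078]); u=d@ax; v=d@ay
    for s in (1,-1):
        m=(abs(u-.022*s)<.012)&(abs(v)<.035)&(k[...,2]>.036)&(k[...,2]<.09)
        print(n,s,m.sum(),(u[m].mean()*1e3).round(1),(v[m].mean()*1e3).round(1),np.percentile(k[m][:,2],[50,90,100]).round(4))
    m=(abs(k[...,0]-.62)<.04)&(abs(k[...,1]+.148)<.06)&(k[...,2]>.095)&(k[...,2]<.12)
    print(n,m.sum(),cv2.minAreaRect(k[m][:,:2].astype(np.float32)*1000) if m.sum()>4 else '')
```

```text
now [ 0.6204 -0.1474  0.1972] yaw 101.5 tilt 0.0 q6 -1.38 -> shift mm [ -1.3  -0.7 122.2] turn 0.1
S 1 61 18.9 -4.0 [0.0478 0.053  0.055 ]
S -1 59 -22.6 -2.2 [0.0486 0.0522 0.0564]
S 144 ((622.9164428710938, -147.916748046875), (16.109094619750977, 63.300819396972656), 12.004886627197266)<stdin>:9: RuntimeWarning: Mean of empty slice.
  ret = ret.dtype.type(ret / rcount)
Traceback (most recent call last):
IndexError: index -1 is out of bounds for axis 0 with size 0
```

Emit:
play_rows:
  steps:
    - [[-0.001, -0.0005, 0.05, 0, 0.0854], [-0.001, -0.0005, 0.09, 0, 0.0854], [-0.001, -0.0005, 0.11, 0, 0.0854], [-0.001, -0.0005, 0.12, 0, 0.0854], [-0.001, -0.0005, 0.122, 0, 0.0854], [-0.001, -0.0005, 0.122, 0, 0.08], [-0.001, -0.0005, 0.122, 0, 0.074], [-0.001, -0.0005, 0.122, 0, 0.069], [-0.001, -0.0005, 0.122, 0, 0.065], [-0.001, -0.0005, 0.122, 0, 0.061], [-0.001, -0.0005, 0.122, 0, 0.058], [-0.001, -0.0005, 0.122, 0, 0.058], [-0.001, -0.0005, 0.122, 0, 0.058], [-0.001, -0.0005, 0.122, 0, 0.058]]
  force: 45

```text
time_s: 11.02
position: [0.6217, -0.1484, 0.0758]
ee_rot: [0.0, -0.099, 0.995, -0.0]
force: [-0.8, 0.6, 4.9]
gripper_width: 0.744
grip_force: 49.9
```

Run:
```python
from h import *
plan(.6218,-.1478,.20,101.4)
plan(.4517,.0159,.20,93)
```

```text
now [ 0.6217 -0.1484  0.0758] yaw 101.41 tilt 0.06 q6 -1.38 -> shift mm [  -0.3    0.5 -124.2] turn 0.0
now [ 0.6217 -0.1484  0.0758] yaw 101.41 tilt 0.06 q6 -1.38 -> shift mm [ 134.   194.6 -124.4] turn 8.4
```

Emit:
play_rows:
  steps:
    - [[0, 0, -0.006, 0, 0.058], [0, 0, -0.016, 0, 0.058], [0, 0, -0.03, 0, 0.058], [0, 0, -0.05, 0, 0.058], [0, 0, -0.08, 0, 0.058], [0, 0, -0.11, 0, 0.058], [0, 0, -0.124, 0, 0.058], [0.02, 0.03, -0.124, 1, 0.058], [0.05, 0.072, -0.124, 3, 0.058], [0.08, 0.116, -0.124, 6, 0.058], [0.11, 0.16, -0.124, 8, 0.058], [0.128, 0.186, -0.124, 8.4, 0.058], [0.134, 0.1946, -0.124, 8.4, 0.058], [0.134, 0.1946, -0.124, 8.4, 0.058], [0.134, 0.1946, -0.12, 8.4, 0.058], [0.134, 0.1946, -0.12, 8.4, 0.058]]

```text
time_s: 13.02
position: [0.4517, 0.0153, 0.1945]
ee_rot: [-0.001, -0.026, 1.0, -0.0]
force: [-0.3, -0.8, -1.7]
gripper_width: 0.741
grip_force: 49.8
```

Run:
```python
from h import *
plan(.4517,.0159,.12,93)
print(ctrl.get_obs()['gripper_width'],ctrl.get_obs()['grip_force'])
f=grab('top'); s=grab('scene')
for n,g in (('T',f),('S',s)):
    k=cloud(g)
    for s_ in (1,-1):
        m=(abs(k[...,0]-.4517-.022*s_)<.012)&(abs(k[...,1]-.016)<.05)&(k[...,2]>.065)&(k[...,2]<.1)
        print(n,s_,m.sum(),cv2.minAreaRect(k[m][:,:2].astype(np.float32)*1000) if m.sum()>4 else '')
    m=(abs(k[...,0]-.4517)<.03)&(abs(k[...,1]-.016)<.05)&(k[...,2]>.145)&(k[...,2]<.178)
    print(n,m.sum(),cv2.minAreaRect(k[m][:,:2].astype(np.float32)*1000) if m.sum()>4 else '')
save(s,'s4.png',(250,140,400,280),4)
```

```text
now [0.4517 0.0153 0.1945] yaw 92.93 tilt 0.09 q6 -1.9 -> shift mm [-0.2  0.6 74.5] turn -0.1
0.7410752046402456 49.76096302270889
T 1 0 
T -1 0 
T 0 
S 1 169 ((473.10943603515625, 16.925811767578125), (15.90394115447998, 66.15050506591797), 1.7571526765823364)
S -1 175 ((429.4921569824219, 15.542278289794922), (14.511588096618652, 64.67585754394531), 3.8016116619110107)
S 155 ((449.54913330078125, 14.642391204833984), (9.565059661865234, 63.55524826049805), 4.612486362457275)
```

View pics/s4.png

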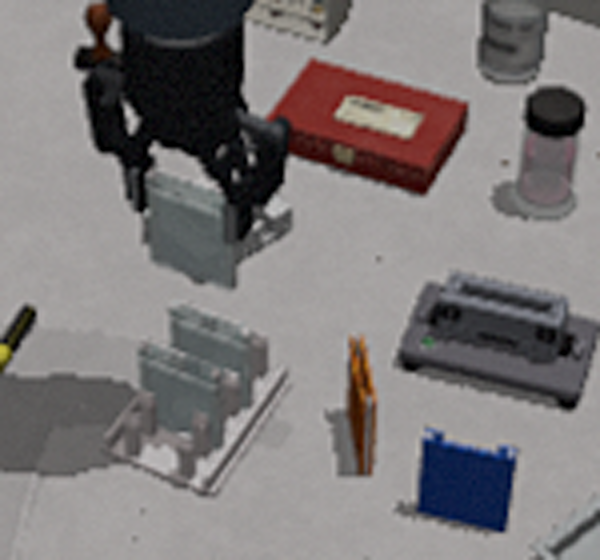

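The cassette is held upright at (190,230) above the rack, whose neighbours stand at (215,335) and (185,375). I compare the front faces for fine alignment.

Run:
```python
from h import *
k=cloud(load('scene'))
def face(x0,zl,zh):
    m=(abs(k[...,0]-x0)<.013)&(abs(k[...,1]-.016)<.028)&(k[...,2]>zl)&(k[...,2]<zh); p=k[m]
    A=np.c_[p[:,1]-.016,p[:,2]-p[:,2].mean(),np.ones(len(p))]; r=np.linalg.lstsq(A,p[:,0],rcond=None)[0]
    print(x0,len(p),'x at centre',(r[2]*1e3).round(2),'yaw deg',np.degrees(-r[0]).round(2),'lean',np.degrees(r[1]).round(2),np.std(A@r-p[:,0])*1e3)
face(.4737,.055,.082);face(.4297,.055,.082);face(.4517,.145,.185);face(.4517,.16,.19)
```

```text
0.4737 132 x at centre 471.72 yaw deg 1.31 lean 11.13 3.1422460433381305
0.4297 137 x at centre 428.2 yaw deg 1.1 lean 11.47 3.165498890536296
0.4517 160 x at centre 449.26 yaw deg 2.08 lean -0.84 1.4492109253493377
0.4517 144 x at centre 449.25 yaw deg 1.85 lean -0.57 1.4441352122713014
```

Emit:
play_rows:
  steps:
    - [[0, 0.0005, 0.03, 0, 0.058], [0, 0.0005, 0.06, 0, 0.058], [0, 0.0005, 0.08, 0, 0.058], [0, 0.0005, 0.092, 0, 0.058], [0, 0.0005, 0.1, 0, 0.058], [0, 0.0005, 0.107, 0, 0.058], [0, 0.0005, 0.113, 0, 0.058], [0, 0.0005, 0.119, 0, 0.058], [0, 0.0005, 0.125, 0, 0.058], [0, 0.0005, 0.13, 0, 0.058], [0, 0.0005, 0.135, 0, 0.058], [0, 0.0005, 0.138, 0, 0.058], [0, 0.0005, 0.138, 0, 0.058]]

```text
time_s: 14.75
position: [0.4514, 0.0164, 0.0571]
ee_rot: [-0.0, -0.026, 1.0, -0.0]
force: [-0.2, -1.1, -0.4]
gripper_width: 0.74
grip_force: 49.8
```

Run:
```python
from h import *
plan(.4517,.0159,.0518,93)
k=cloud(grab('scene'))
for x0 in (.4737,.4297,.4517):
    m=(abs(k[...,0]-x0)<.012)&(abs(k[...,1]-.016)<.03)&(k[...,2]>.065)&(k[...,2]<.11); print(x0,m.sum(),(k[m].mean(0)*1e3).round(1),k[m][:,2].max())
```

```text
now [0.4514 0.0164 0.0571] yaw 93.0 tilt 0.02 q6 -1.9 -> shift mm [-0.3 -0.5  5.3] turn -0.0
0.4737 37 [474.3  32.8  81.8] 0.08999940676103402
0.4297 161 [429.6  17.3  78.8] 0.09198477516463954
0.4517 137 [452.   19.6  84.4] 0.10070364408714894
```

No contact, and it is in the slot. I lower the last 5 mm and release.

Emit:
play_rows:
  steps:
    - [[0, 0, 0.002, 0, 0.058], [0, 0, 0.004, 0, 0.058], [0, 0, 0.0053, 0, 0.058], [0, 0, 0.0058, 0, 0.058], [0, 0, 0.0058, 0, 0.058], [0, 0, 0.0058, 0, 0.058]]

```text
time_s: 15.55
position: [0.4516, 0.0164, 0.0518]
ee_rot: [0.0, -0.026, 1.0, 0.0]
force: [0.1, -0.3, 3.2]
gripper_width: 0.742
grip_force: 50.3
```

Emit:
play_rows:
  steps:
    - [[0, 0, 0.0055, 0, 0.067], [0, 0, 0.0055, 0, 0.072], [0, 0, 0.0055, 0, 0.076], [0, 0, 0.0055, 0, 0.078], [0, 0, 0.0055, 0, 0.078]]

```text
time_s: 16.18
position: [0.4515, 0.0164, 0.046]
ee_rot: [0.0, -0.026, 1.0, 0.0]
force: [-0.5, -0.4, 0.2]
gripper_width: 0.915
grip_force: 0.0
```

Run:
```python
from h import *
plan(.4517,.0159,.20,93)
plan(.6218,-.1478,.15,11.4)
o=ctrl.get_obs();print(o['force'],o['grip_force'],o['gripper_width'])
f=grab('scene');save(f,'s5.png',(260,170,350,270),5)
k=cloud(f)
for x0 in (.4737,.4297,.4517):
    m=(abs(k[...,0]-x0)<.012)&(abs(k[...,1]-.016)<.03)&(k[...,2]>.065)&(k[...,2]<.11); print(x0,m.sum(),(k[m].mean(0)*1e3).round(1),k[m][:,2].max())
```

```text
now [0.4515 0.0164 0.046 ] yaw 93.0 tilt 0.01 q6 -1.9 -> shift mm [-1.00e-01 -5.00e-01 -1.54e+02] turn 0.0
now [0.4515 0.0164 0.046 ] yaw 93.0 tilt 0.01 q6 -1.9 -> shift mm [-161.4 -172.9 -104. ] turn 81.6
[-0.46050575 -0.35911845  0.20104732] 0.0 0.9150272405102075
0.4737 27 [473.3  27.2  77.4] 0.08788502214920701
0.4297 157 [429.8  16.5  78.6] 0.0924127300817138
0.4517 127 [453.4  16.8  80. ] 0.09268316652118636
```

View pics/s5.png

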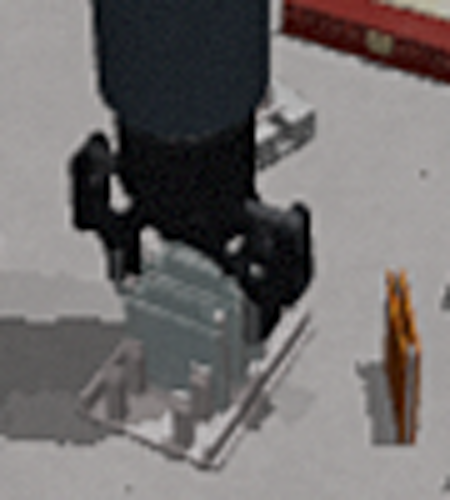

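The cassette stands between its neighbours at equal height, about (190,320), and is released. I lift straight up, then turn to the frame.

Emit:
play_rows:
  steps:
    - [[0, 0, -0.02, 0, 0.078], [0, 0, -0.05, 0, 0.078], [0, 0, -0.1, 0, 0.078], [0, 0, -0.15, 0, 0.07], [-0.03, -0.032, -0.154, -10, 0.06], [-0.07, -0.075, -0.154, -20, 0.055], [-0.11, -0.118, -0.154, -30, 0.055], [-0.15, -0.16, -0.154, -40, 0.055], [-0.161, -0.1729, -0.154, -50, 0.055], [-0.1614, -0.1729, -0.154, -60, 0.055], [-0.1614, -0.1729, -0.154, -70, 0.055], [-0.1614, -0.1729, -0.154, -80, 0.055], [-0.1614, -0.1729, -0.154, -90, 0.055], [-0.1614, -0.1729, -0.154, -98, 0.055], [-0.1614, -0.1729, -0.154, -98.4, 0.055], [-0.1614, -0.1729, -0.13, -98.4, 0.055], [-0.1614, -0.1729, -0.104, -98.4, 0.055], [-0.1614, -0.1729, -0.104, -98.4, 0.055], [-0.1614, -0.1729, -0.104, -98.4, 0.055]]

```text
time_s: 18.6
position: [0.6223, -0.1481, 0.1512]
ee_rot: [-0.0, 0.774, -0.634, 0.001]
force: [-0.7, 0.4, 0.3]
gripper_width: 0.641
grip_force: 0.0
```

Run:
```python
from h import *
plan(.6216,-.1478,.036,11.4)
k=cloud(grab('scene'))
def rect(p): return np.round(np.hstack(cv2.minAreaRect(p[:,:2].astype(np.float32)*1000)),1)
for x0 in (.4737,.4297,.4517):
    m=(abs(k[...,0]-x0)<.012)&(abs(k[...,1]-.016)<.045)&(k[...,2]>.065)&(k[...,2]<.11); print(x0,m.sum(),rect(k[m]),k[m][:,2].max())
m=(abs(k[...,0]-.6216)<.05)&(abs(k[...,1]+.148)<.07)&(k[...,2]>.055)&(k[...,2]<.07); print(m.sum(),rect(k[m]))
```

```text
now [ 0.6223 -0.1481  0.1512] yaw -168.66 tilt 0.09 q6 0.19 -> shift mm [ -0.5   0.8 115.2] turn -0.1
0.4737 131 [474.6  17.5  15.5  67.5   0.9] 0.09016493435869166
0.4297 180 [430.5  15.   14.5  65.1   1.8] 0.09226555449641305
0.4517 146 [453.3  16.   15.   65.1   4.3] 0.09187944170275586
250 [ 620.2 -148.8   38.4   90.6   11.7]
```

All three cassettes stand at equal height. Now the frame.

Emit:
play_rows:
  steps:
    - [[0, 0, 0.045, 0, 0.055], [0, 0, 0.085, 0, 0.055], [0, 0, 0.105, 0, 0.055], [0, 0, 0.115, 0, 0.055], [0, 0, 0.115, 0, 0.048], [0, 0, 0.115, 0, 0.042], [0, 0, 0.115, 0, 0.036], [0, 0, 0.115, 0, 0.032], [0, 0, 0.115, 0, 0.026], [0, 0, 0.115, 0, 0.026], [0, 0, 0.115, 0, 0.026], [0, 0, 0.115, 0, 0.026]]

```text
time_s: 20.15
position: [0.6225, -0.1478, 0.036]
ee_rot: [-0.0, 0.774, -0.633, 0.001]
force: [-0.2, 0.8, 5.8]
gripper_width: 0.365
grip_force: 45.4
```

Run:
```python
from h import *
print(ctrl.get_obs()['gripper_width']*85.4)
plan(.4977,.3773,.20)
```

```text
31.184313994535465
now [ 0.6225 -0.1478  0.036 ] yaw -168.58 tilt 0.11 q6 0.19 -> shift mm [-539.3   18.  -164.4] turn 0
```

Emit:
play_rows:
  steps:
    - [[0, 0, -0.01, 0, 0.026], [0, 0, -0.03, 0, 0.026], [0, 0, -0.07, 0, 0.026], [0, 0, -0.12, 0, 0.026], [0, 0, -0.16, 0, 0.026], [-0.04, 0.001, -0.164, 0, 0.026], [-0.1, 0.003, -0.164, 0, 0.026], [-0.16, 0.005, -0.164, 0, 0.026], [-0.22, 0.007, -0.164, 0, 0.026], [-0.28, 0.009, -0.164, 0, 0.026], [-0.34, 0.011, -0.164, 0, 0.026], [-0.4, 0.013, -0.164, 0, 0.026], [-0.46, 0.015, -0.164, 0, 0.026], [-0.51, 0.017, -0.164, 0, 0.026], [-0.535, 0.018, -0.164, 0, 0.026], [-0.539, 0.018, -0.164, 0, 0.026], [-0.539, 0.018, -0.164, 0, 0.026], [-0.539, 0.018, -0.164, 0, 0.026], [-0.539, 0.018, -0.164, 0, 0.026]]

```text
time_s: 22.52
position: [0.4979, 0.376, 0.1993]
ee_rot: [-0.0, 0.773, -0.634, 0.0]
force: [-0.2, -0.0, -1.0]
gripper_width: 0.363
grip_force: 44.8
```

Run:
```python
from h import *
plan(.4977,.3773,.021)
f=grab('scene'); save(f,'s6.png',(160,60,400,280),3)
k=cloud(f)
m=(abs(k[...,0]-.62)<.05)&(abs(k[...,1]+.148)<.075)&(k[...,2]>.027)&(k[...,2]<.07); print(m.sum(),cv2.minAreaRect(k[m][:,:2].astype(np.float32)*1000),k[m][:,2].max())
```

```text
now [0.4979 0.376  0.1993] yaw -168.67 tilt 0.01 q6 -0.7 -> shift mm [ -1.3   0.  178.3] turn 0
206 ((615.9400024414062, -150.4012451171875), (49.99871826171875, 127.1782455444336), 1.4960277080535889) 0.03782756944630661
```

View pics/s6.png

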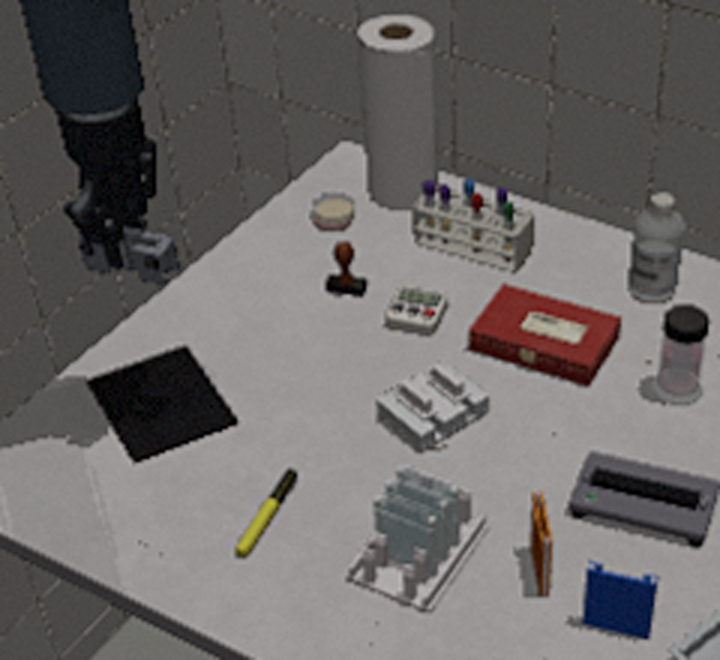

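The frame is held level at (135,250) over the mat at (160,400), the three cassettes stand in the rack, and the gasket is bare on the stand at (645,480). I lower the frame.

Emit:
play_rows:
  steps:
    - [[-0.001, 0, 0.05, 0, 0.026], [-0.001, 0, 0.1, 0, 0.026], [-0.001, 0, 0.14, 0, 0.026], [-0.001, 0, 0.16, 0, 0.026], [-0.001, 0, 0.17, 0, 0.026], [-0.001, 0, 0.176, 0, 0.026], [-0.001, 0, 0.179, 0, 0.026], [-0.001, 0, 0.1795, 0, 0.026], [-0.001, 0, 0.1795, 0, 0.026]]

```text
time_s: 23.7
position: [0.4976, 0.3782, 0.0201]
ee_rot: [-0.0, 0.774, -0.633, 0.0]
force: [0.3, -0.1, -0.3]
gripper_width: 0.369
grip_force: 44.9
```

Emit:
play_rows:
  steps:
    - [[0, 0, 0.001, 0, 0.026], [0, 0, 0.001, 0, 0.034], [0, 0, 0.001, 0, 0.042], [0, 0, 0.001, 0, 0.05], [0, 0, 0, 0, 0.055], [0, 0, -0.03, 0, 0.055], [0, 0, -0.09, 0, 0.055], [0, 0, -0.15, 0, 0.05], [0, 0, -0.18, 0, 0.045], [0, 0, -0.18, 0, 0.045]]

```text
time_s: 24.95
position: [0.4985, 0.379, 0.203]
ee_rot: [-0.003, 0.774, -0.633, 0.0]
force: [-0.6, 0.3, 0.1]
gripper_width: 0.525
grip_force: 0.0
```

Run:
```python
from h import *
plan(.6216,-.1478,.15,11.4)
k=cloud(grab('scene'))
m=(abs(k[...,0]-.4977)<.07)&(abs(k[...,1]-.377)<.08)&(k[...,2]>.035)&(k[...,2]<.07); print(m.sum(),cv2.minAreaRect(k[m][:,:2].astype(np.float32)*1000),np.percentile(k[m][:,2],[50,95]))
k=cloud(grab('top'))
r=np.radians(11.3); d=k[...,:2]-[.6216,-.1478]; u=d@[np.cos(r),np.sin(r)]; v=d@[-np.sin(r),np.cos(r)]
m=(abs(u)<.035)&(abs(v)<.045)&(k[...,2]>.0272)&(k[...,2]<.045); print('gasket',m.sum(),u[m].min(),u[m].max(),u[m].mean(),k[m].mean(0))
```

```text
now [0.4985 0.379  0.203 ] yaw -168.6 tilt 0.38 q6 -0.7 -> shift mm [540.9 -16.2  51.1] turn 0.0
248 ((495.6977233886719, 376.4690856933594), (39.119728088378906, 93.31974029541016), 11.229769706726074) [0.04430761 0.04850913]
gasket 161 -0.02910824389235651 0.03348425352471947 -0.0014141689094151792 [ 0.62032994 -0.14866112  0.03204787]
```

The frame stands on the mat within about 2 mm of the centre. Now the gasket.

Emit:
play_rows:
  steps:
    - [[0.04, -0.001, 0, 0, 0.045], [0.1, -0.003, 0, 0, 0.045], [0.16, -0.005, 0, 0, 0.045], [0.22, -0.007, 0, 0, 0.045], [0.28, -0.008, 0, 0, 0.045], [0.34, -0.01, 0, 0, 0.045], [0.4, -0.012, 0.01, 0, 0.045], [0.46, -0.014, 0.03, 0, 0.045], [0.51, -0.016, 0.045, 0, 0.045], [0.536, -0.016, 0.05, 0, 0.045], [0.541, -0.016, 0.051, 0, 0.045], [0.541, -0.016, 0.051, 0, 0.045], [0.541, -0.016, 0.051, 0, 0.045], [0.541, -0.016, 0.051, 0, 0.045]]

```text
time_s: 26.8
position: [0.6201, -0.1482, 0.1489]
ee_rot: [-0.0, 0.774, -0.633, 0.0]
force: [0.3, -0.6, 0.6]
gripper_width: 0.525
grip_force: 0.0
```

Run:
```python
from h import *
plan(.6216,-.1478,.0245,11.3)
```

```text
now [ 0.6201 -0.1482  0.1489] yaw -168.52 tilt 0.04 q6 0.19 -> shift mm [-1.000e-01 -1.500e+00  1.244e+02] turn 0.2
```

Emit:
play_rows:
  steps:
    - [[0, -0.001, 0.05, 0, 0.045], [0, -0.001, 0.09, 0, 0.045], [0, -0.001, 0.112, 0, 0.045], [0, -0.001, 0.122, 0, 0.04], [0, -0.001, 0.1243, 0, 0.034], [0, -0.001, 0.1243, 0, 0.028], [0, -0.001, 0.1243, 0, 0.022], [0, -0.001, 0.1243, 0, 0.018], [0, -0.001, 0.1243, 0, 0.012], [0, -0.001, 0.1243, 0, 0.012], [0, -0.001, 0.1243, 0, 0.012], [0, -0.001, 0.1243, 0, 0.012]]

```text
time_s: 28.3
position: [0.6215, -0.1491, 0.0252]
ee_rot: [-0.0, 0.774, -0.633, 0.001]
force: [-1.1, 0.9, 5.7]
gripper_width: 0.194
grip_force: 45.3
```

Run:
```python
from h import *
print(ctrl.get_obs()['gripper_width']*85.4)
plan(.4667,-.3690,.15,161.4)
```

```text
16.53064118402906
now [ 0.6215 -0.1491  0.0252] yaw -168.58 tilt 0.09 q6 0.19 -> shift mm [ 185.   195.1 -125. ] turn 30.0
```

Emit:
play_rows:
  steps:
    - [[0, 0, -0.01, 0, 0.012], [0, 0, -0.03, 0, 0.012], [0, 0, -0.07, 0, 0.012], [0, 0, -0.11, 0, 0.012], [0, 0, -0.13, 0, 0.012], [0.03, 0.032, -0.13, 4, 0.012], [0.07, 0.074, -0.13, 12, 0.012], [0.11, 0.116, -0.13, 20, 0.012], [0.145, 0.153, -0.13, 26, 0.012], [0.175, 0.185, -0.13, 30, 0.012], [0.185, 0.195, -0.13, 30, 0.012], [0.185, 0.195, -0.13, 30, 0.012], [0.185, 0.195, -0.125, 30, 0.012], [0.185, 0.195, -0.125, 30, 0.012]]

```text
time_s: 30.05
position: [0.4667, -0.3677, 0.1484]
ee_rot: [-0.0, -0.584, 0.812, 0.001]
force: [0.6, -0.1, -1.4]
gripper_width: 0.195
grip_force: 44.7
```

Run:
```python
from h import *
plan(.4667,-.3690,.0055,161.4)
f=grab('scene'); save(f,'s7.png',(330,130,500,340),2.8)
```

```text
now [ 0.4667 -0.3677  0.1484] yaw 161.49 tilt 0.08 q6 0.08 -> shift mm [  1.3  -0.6 142.9] turn 0.1
```

View pics/s7.png

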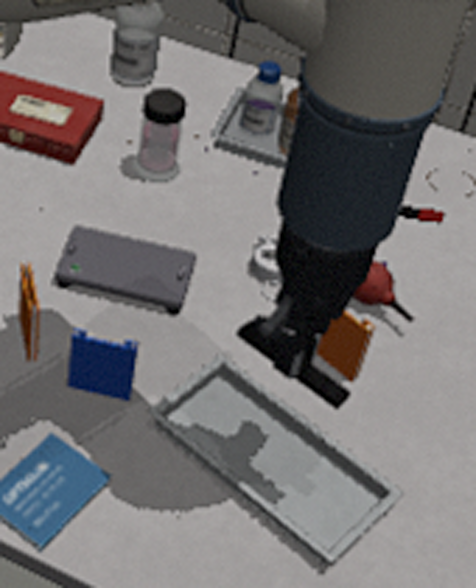

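The gasket is held level at (295,365), lined up with the tray. I lower it and release.

Emit:
play_rows:
  steps:
    - [[0.001, 0, 0.045, 0, 0.012], [0.001, 0, 0.085, 0, 0.012], [0.001, 0, 0.11, 0, 0.012], [0.001, 0, 0.125, 0, 0.012], [0.001, 0, 0.135, 0, 0.012], [0.001, 0, 0.14, 0, 0.012], [0.001, 0, 0.1425, 0, 0.012], [0.001, 0, 0.1425, 0, 0.012], [0.001, 0, 0.1425, 0, 0.018], [0.001, 0, 0.1425, 0, 0.026], [0.001, 0, 0.1425, 0, 0.034], [0.001, 0, 0.1425, 0, 0.034], [0.001, 0, 0.11, 0, 0.034], [0.001, 0, 0.05, 0, 0.034], [0.001, 0, -0.01, 0, 0.034], [0.001, 0, -0.06, 0, 0.034], [0.001, 0, -0.06, 0, 0.034], [0.001, 0, -0.06, 0, 0.034]]

```text
time_s: 32.35
position: [0.4658, -0.3695, 0.2087]
ee_rot: [0.0, -0.584, 0.812, 0.0]
force: [-0.6, 0.2, -0.8]
gripper_width: 0.401
grip_force: 0.0
```

Run:
```python
from h import *
o=ctrl.get_obs(); print(o['position'],o['grip_force'])
f=grab('scene'); save(f,'s8.png',None,1.25)
k=cloud(f); im=f['img'].astype(int).sum(2)
r=np.radians(-18.6); d=k[...,:2]-[.4667,-.369]; u=d@[np.cos(r),np.sin(r)]; v=d@[-np.sin(r),np.cos(r)]
m=(abs(u)<.04)&(abs(v)<.09)&(k[...,2]<.03)&(im<150); print(m.sum(),cv2.minAreaRect((np.c_[u[m],v[m]]*1000).astype(np.float32)),np.percentile(k[m][:,2],[5,50,95]))
```

```text
[ 0.4658172  -0.36948677  0.2086584 ] 0.0
278 ((-0.2924308776855469, -2.601245880126953), (106.87659454345703, 26.59835433959961), 86.74970245361328) [0.0051823  0.01164108 0.01537531]
```

View pics/s8.png

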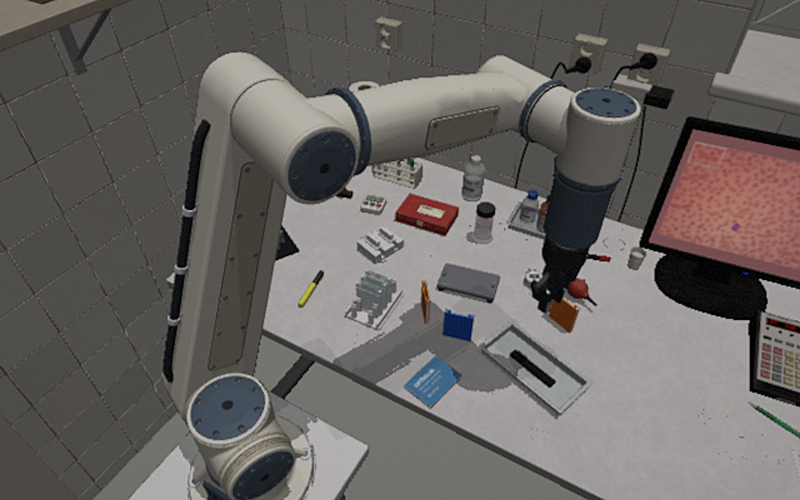

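The gasket lies flat in the tray at (532,367), with comb, rack and stand in order. One last numeric check on comb, cassette and frame from the top camera, then I hand in.

Run:
```python
from h import *
k=cloud(grab('top'))
def loc(n,c,a,hu,hv,zl,zh):
    r=np.radians(a); d=k[...,:2]-c; u=d@[np.cos(r),np.sin(r)]; v=d@[-np.sin(r),np.cos(r)]
    m=(abs(u)<hu)&(abs(v)<hv)&(k[...,2]>zl)&(k[...,2]<zh); P=(np.c_[u[m],v[m]]*1000).astype(np.float32)
    print(n,m.sum(),np.round(np.hstack(cv2.minAreaRect(P)),1) if len(P)>3 else '',np.percentile(k[m][:,2],[50,95]).round(4) if len(P) else '')
loc('comb',[.6505,.1008],-18.6,.013,.04,.037,.08)
loc('combref',[.6089,.1148],-18.6,.013,.04,.037,.08)
loc('cass',[.4517,.0159],3,.01,.05,.065,.11)
loc('frame',[.4977,.3773],11.3,.06,.07,.035,.07)
loc('gasket',[.4667,-.369],-18.6,.035,.08,.008,.03)
```

```text
comb 43 [-2.3 -1.3 41.5 10.  87.9] [0.0509 0.055 ]
combref 44 [ 0.4 -0.  42.9 12.1 88.5] [0.0512 0.0543]
cass 66 [ 0.7  0.7 61.1  9.8 89.9] [0.0842 0.0906]
frame 225 [-2.3  2.2 94.  36.7 89.7] [0.0463 0.0506]
gasket 0
```

```bash
python3 -c "
from rig import ctrl
print(ctrl.close_job())"
```

```text
the job is handed in; nothing more can be done
None
```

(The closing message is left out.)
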